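# Clear the syrup bottle and pick up the coffee tray

## Robot

A 6-joint arm with a two-finger parallel gripper is mounted at the origin on the work surface. World frame = base frame: x ahead of the robot, y to its left, z up, the work surface at z = 0. Lengths are in m, angles in rad, forces in N, time in s.
With the tool pointing down it reaches from about 0.275 to 1 m from the base axis. Payload 8.4 kg.
Tool frame: the origin (TCP) lies between the finger pads; the fingertips stand 14 mm ahead of it and the grasp point (between the pads) lies 5 mm behind it; z points along the fingers, x is the direction in which the jaws open and shut, and the axes are right-handed (so a half turn about z gives the same grasp; the last joint's range is limited). The gripper opens to 85 mm and grips with 20 to 120 N. Pads are 22 mm wide; open, the fingers measure 114 mm over their backs; the gripper's body (76 mm by 85 mm) begins 54 mm behind the grasp point. The pads swing forward as they close: fully open they stand 13 mm farther back than shut.
Start: joints at [1.157, 0.353, 1.633, -0, 1.155, -0.002], TCP at [0.25, 0.573, 0.245] pointing down, gripper open.
Joint ranges: [-2.63, 2.63], [-0.92, 2.1], [0.06, 2.66], [-1.3, 4.44], [0, 2.69], [-3.02, 3.02]. Speed limits (rad/s): [2.22, 2.22, 2.79, 3.14, 3.14, 3.14].

## Interface

Orientations are given as a rotation vector (axis times angle).
In Python, from rig import r, eyes, workorder, search_frame gives the robot as it stands.
- The arm moves only by the tool drive_tool, never from a script. Its argument "steps" is a list of rows, each an object of numbers: "fingers": the opening, from -1 (shut) to 1 (fully open), so that 0 is half open; "tx", "ty", "tz": the shift along the tool's x, y, z in cm; "wx", "wy", "wz": the turn, a rotation vector about the tool's x, y, z in rad. A call has 1 to 10 rows; each row shifts and turns the pose as measured when the row begins, along the tool's axes as they then stand; what a row does not reach is not made up. A row lasts 1/10 s, in which the tool goes at most 50 mm and 8.59 degrees, less where a joint would pass 70% of its speed; a pose out of reach is approached as far as the arm can. A call is refused whole if a number of a shift passes 5 or a number of a turn 0.15, either way. A call with a gripper value outside its range is refused whole. The fingers move at their own pace and stop on an object; the grip force is fixed at half the most. Time passes only in rows, so rows that do not move let the fingers close. It gives the time, the measured TCP pose, the force and the opening at its end, in the units of the state.
- r.get_state(): the state, without advancing time (a new reading comes with each control period).
- eyes.read_camera(name): name is "scene" or "top" or "wrist"; returns a dict with "frame" (384x512x3 uint8, red, green, blue), "K" (3x3 intrinsics, pixels), "origin" and "attitude" of the camera in the world; the wrist camera has in their place "tool_from_camera" (4x4, takes a point from camera to tool coordinates, whose origin is the TCP and whose axes are the tool frame's). Camera axes: x right, y down, z forward; pixel columns grow to the right and rows downward; lengths in m; the calibration is good to about 2 mm. A picture is of the moment at which its call begins: read the wrist's pose just before it. There is no depth.
- workorder.finish_job(): hands the job in, once; it reports no verdict.
Trained networks look in a picture, given as the dict that the camera call returned (one of the last four; its "shot" number tells which), for a name from the list of things; names that differ only in an ending like _2 or _b are one class to them, and where a whole thing is asked for, a point or a joint stands for the part that bears it (a point fixed in the world has none). Each returns a list of dicts, best first, with "score" (0 to 1); they miss things now and then, are a little off and sometimes report something else, mostly with a low value. They report only what shows in the picture. A call takes as long as a camera call. They do not tell look-alikes from the thing itself.
- search_frame(picture, label): "bbox" ([centre column, centre row, width, height] in pixels, round what is visible of it).
The state is a dict: "time_s": time; "joints": joint angles; "joint_vel": joint speeds; "tau": joint torques, N m; "eef_pos": TCP position; "ee_rot": TCP orientation; "wrist_force": force on the tool from outside, world axes, zero at the start; "moment": the same for the moment, N m; "finger_gap": finger opening in m.
Only numpy, scipy, OpenCV 4.12 (cv2) and the standard library are available. Lean on these libraries where they do the work, as an engineer would, in place of code of your own. Each camera call takes 0.05 s, during which the arm holds its last target. There are 200 camera calls.

## Task

Take the amber syrup bottle off the wooden coffee tray and stand it upright, wholly on the round cork coaster, without dropping it. Then pick up the tray by its wooden handle with the two cups and the sugar pot standing on it, keeping it level all the way, and finish while still holding it steady and level at least 10 cm above the counter. Leave the other things on the counter where they are.

Things in the scene. Friction and masses are not known exactly. Their poses are not given: they have to be found in the camera images.
- tray: Wooden carrying tray, 310 x 190 mm, loose, about 0.5 kg (0.8 kg with cups and pot). Origin: centre of the underside; x along its length and its handle, z up. Floor 10 mm thick, rim to 28 mm up. At each end (x = -147, +147 mm; y = 0) a dark steel strap, 22 mm wide, rises to the overhead handle. With its load it balances within about 15 mm of the middle; lightly gripped far from there it tips.
- tray_grip (a point): Middle of the tray's handle, on its centre line, 163 mm above the tray's underside; same axes as the tray. The handle is a straight pale oak bar 290 mm long (x), 18 mm wide (y), 24 mm high: 151 to 175 mm above the underside.
- syrup: Amber glass bottle, label, black cap; loose, 0.3 to 0.5 kg, 220 mm high. Body 56 mm in diameter to 115 mm up; neck and cap 29 mm in diameter from 148 mm to the top. Origin: centre of the underside, z up. It stands on the tray floor, halfway along, about 52 mm to one side of the handle (either side), in the way of the gripper at the handle's middle; the sugar pot is on the other side.
- coaster: Round cork coaster, 110 mm in diameter, 6 mm thick, fixed to the counter, to the left or right of the tray. Origin: centre of the underside.
- cup_a: White espresso cup with a handle, loose on the tray floor near its -x end. 58 mm in diameter, 58 mm high, about 0.1 kg; handle at its own +y, 22 mm out. Origin: centre of the underside.
- cup_b: Blue espresso cup, same size, loose on the tray floor near the tray's +x end. Origin: centre of the underside.
- sugar_pot: White lidded sugar pot with a brass bead, 56 mm in diameter, 68 mm high, 0.11 kg, loose on the tray floor beside the handle, across the handle from the bottle. Origin: centre of the underside.
- milk_jug: Steel milk jug, 76 mm in diameter, 98 mm high, loose on the counter, on the other side of the tray from the coaster. Leave alone. Origin: centre of the underside.
- mug: Green mug, 82 mm in diameter, 95 mm high, beyond the tray to the right. Leave alone. Origin: centre of the underside.
- tamper: Coffee tamper, steel foot 58 mm in diameter and dark wooden knob, 88 mm high, far left. Leave alone. Origin: centre of the underside.
- spoon: Steel spoon, 160 mm long, lying on the counter to the far right. Leave alone. Origin: its middle, underside.
- fruit_bowl: Blue bowl, 170 mm in diameter, 65 mm high, beyond the tray to the left. Leave alone. Origin: centre of the underside.
Not all that is in view belongs to the job. There is more than one size of the syrup; the one meant has the size given above.

How it is judged:
By the outcome, as a careful person would: the job done as asked, in the order asked, and still so for the second after the job is handed in, while the arm keeps its last pose, push and grip.
It also fails if it takes over 58 s, if anything falls off the work surface, if the arm or the gripper's body presses on something with over 40 N, if the wrist force passes 120 N, or if a joint passes its speed limit or range.

## Working session

There is one attempt and no reset: what is moved stays moved. The work goes in short steps, Python scripts to look and compute and a tool call to move; the robot and the scene stay as the last step left them, time stands still between calls to the robot, and variables do not carry over. Pictures are saved under pics/ and viewed, and the job is handed in when it is done.

Besides the shell and the picture viewer there is one more tool, called by a JSON object that holds its "method" and its "body", one argument or row to a line. drive_tool: Moves the arm, as the interface text tells. Its arguments: {"type":"object","properties":{"steps":{"type":"array","items":{"type":"object","properties":{"fingers":{"type":"number"},"tx":{"type":"number"},"ty":{"type":"number"},"tz":{"type":"number"},"wx":{"type":"number"},"wy":{"type":"number"},"wz":{"type":"number"}}}}},"required":["steps"]}

```bash
mkdir -p pics; ls
python3 - <<'E'
from rig import r, eyes, workorder, search_frame
import cv2, numpy as np
print(r.get_state())
for n in ("scene","top"):
    p=eyes.read_camera(n)
    cv2.imwrite(f"pics/{n}1.png",p["frame"][:,:,::-1])
    print(n,p["K"].tolist(),p["origin"],np.array(p["attitude"]).tolist())
    for l in ("tray","tray_grip","syrup","coaster","sugar_pot","cup_a","milk_jug"):
        print(l,[(np.round(d["bbox"]).astype(int).tolist(),round(d["score"],2)) for d in search_frame(p,l)[:4]])
E
```

```text
pics
{'time_s': 0.0, 'joints': array([ 1.15658147e+00,  3.53664483e-01,  1.63415474e+00,  3.45670223e-06,
        1.15522703e+00, -2.38607831e-03]), 'joint_vel': array([-3.52072329e-05, -1.04001569e-03, -6.27550564e-04,  1.28430688e-03,
        7.12567581e-04, -1.27878466e-03]), 'tau': array([ 1.60943488e-03, -6.05253053e+01, -3.42067838e+01,  1.21258527e-04,
        9.37673118e-03, -7.44152601e-06]), 'eef_pos': array([0.24997719, 0.57230988, 0.24454266]), 'ee_rot': array([ 2.62805266e+00,  1.71987621e+00, -1.91576158e-03]), 'wrist_force': array([ 0.18214461, -0.25806502, -0.30698589]), 'moment': array([ 0.01338652, -0.00016003,  0.02304726]), 'finger_gap': 0.08526444909046764}
scene [[395.75545006339627, 0.0, 257.2848548958016], [0.0, 395.75545006339627, 190.3910820039125], [0.0, 0.0, 1.0]] [1.02581251 0.57368641 1.23470175] [-1.020852986560604, -2.6172984195836846, 0.8055142574721585]
tray [([247, 207, 98, 77], 0.6)]
tray_grip [([246, 208, 101, 72], 0.73)]
syrup [([250, 182, 15, 50], 0.92), ([204, 155, 14, 36], 0.72), ([268, 146, 13, 36], 0.72), ([150, 136, 34, 21], 0.54)]
coaster [([321, 284, 32, 27], 0.72)]
sugar_pot [([243, 219, 16, 17], 0.48)]
cup_a [([220, 200, 15, 21], 0.68), ([273, 210, 12, 21], 0.52)]
milk_jug [([184, 151, 25, 28], 0.79)]
top [[369.9031428617189, 0.0, 253.8227637110965], [0.0, 369.9031428617189, 185.52106152481178], [0.0, 0.0, 1.0]] [0.35890852 0.00257475 1.21710943] [-2.150029400692615, 2.1373256721951, -0.19752321192760663]
tray [([248, 192, 112, 93], 0.75)]
tray_grip [([250, 191, 109, 92], 0.84)]
syrup [([327, 192, 18, 17], 0.85), ([257, 205, 19, 21], 0.81), ([287, 262, 14, 16], 0.78)]
coaster [([140, 188, 33, 36], 0.87)]
sugar_pot [([240, 177, 15, 17], 0.48)]
cup_a [([222, 204, 17, 26], 0.71), ([258, 204, 22, 20], 0.32)]
milk_jug [([361, 187, 29, 31], 0.67)]
```

Run:
```python
import cv2
a=cv2.imread("pics/top1.png");cv2.imwrite("pics/top1b.png",cv2.resize(a[110:300,110:400],None,fx=2.7,fy=2.7,interpolation=2))
a=cv2.imread("pics/scene1.png");cv2.imwrite("pics/scene1b.png",cv2.resize(a[100:320,110:370],None,fx=2.7,fy=2.7,interpolation=2))
```

```text
(no output)
```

View pics/top1b.png

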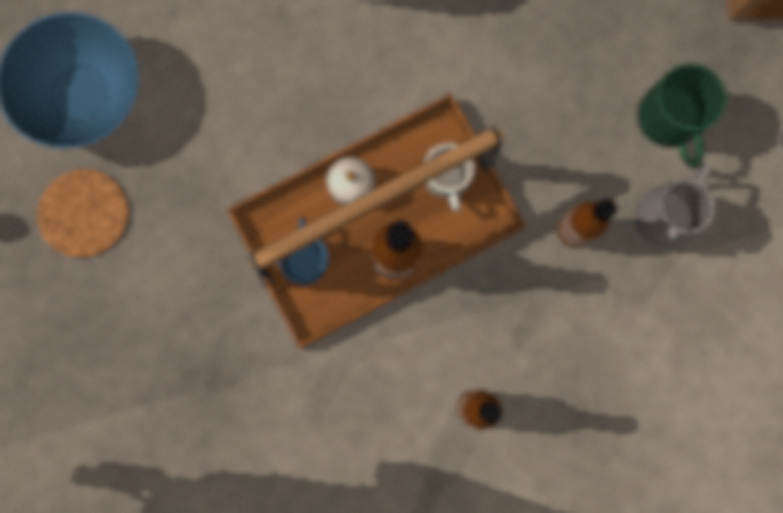

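View pics/scene1b.png

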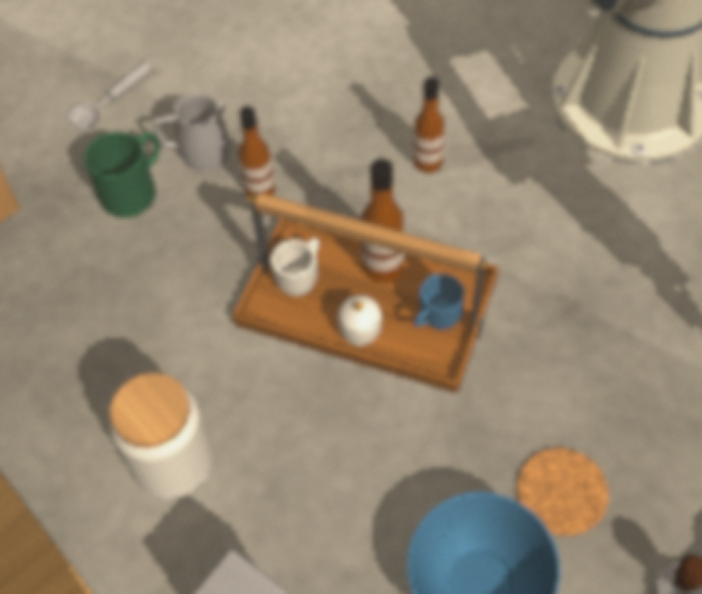

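```bash
cat > h.py <<'E'
import numpy as np, cv2
from scipy.spatial.transform import Rotation as R
from rig import r, eyes, workorder, search_frame
def cam(p,st=None):
    if "origin" in p: return np.array(p["origin"]),R.from_rotvec(p["attitude"]).as_matrix()
    T=np.eye(4);T[:3,:3]=R.from_rotvec(st["ee_rot"]).as_matrix();T[:3,3]=st["eef_pos"]
    T=T@np.array(p["tool_from_camera"]);return T[:3,3],T[:3,:3]
def at(p,uv,z,st=None):
    o,A=cam(p,st);d=A@np.linalg.solve(p["K"],[uv[0],uv[1],1]);return o+d*(z-o[2])/d[2]
def px(p,X,st=None):
    o,A=cam(p,st);q=p["K"]@(A.T@(np.array(X)-o));return q[:2]/q[2]
def tri(pa,ua,pb,ub):
    # nearest point of two rays
    oa,A=cam(pa);ob,B=cam(pb);da=A@np.linalg.solve(pa["K"],[*ua,1]);db=B@np.linalg.solve(pb["K"],[*ub,1])
    s=np.linalg.lstsq(np.c_[da,-db],ob-oa,rcond=None)[0];a,b=oa+s[0]*da,ob+s[1]*db
    return (a+b)/2,np.linalg.norm(a-b)
def state():
    s=r.get_state();M=R.from_rotvec(s["ee_rot"]).as_matrix()
    print("t",round(s["time_s"],2),"tcp",s["eef_pos"].round(4),"x",M[:,0].round(3),"z",M[:,2].round(3),"gap",round(s["finger_gap"],4),"F",s["wrist_force"].round(1),"q",s["joints"].round(2));return s,M
E
python3 - <<'E'
from h import *
t=eyes.read_camera("top");s=eyes.read_camera("scene")
c=lambda x,y:(x/2.7+110-.3,y/2.7+110-.3)
d=lambda x,y:(x/2.7+110-.3,y/2.7+100-.3)
print("coaster",at(t,c(83,213),.006),at(s,d(562,491),.006))
print("cap",at(t,c(400,236),.23),at(s,d(382,165),.23),tri(t,c(400,236),s,d(382,167)))
print("caps small",tri(t,c(489,411),s,d(431,84)),tri(t,c(604,210),s,d(249,113)))
for x,y in ((258,258),(495,138)): print("handle end",at(t,c(x,y),.175))
for x,y in ((480,262),(262,203)): print("handle end s",at(s,d(x,y),.17))
for x,y in ((231,210),(450,97),(524,226),(303,346)): print("corner",at(t,c(x,y),.028))
print("sugar",at(t,c(348,181),.06)); print("bowl",at(t,c(70,80),.065),"jug",at(t,c(690,207),.098))
state()
E
```

```text
coaster [0.54783937 0.35405265 0.006     ] [0.55147096 0.35773855 0.006     ]
cap [ 0.49199965 -0.02651416  0.23      ] [ 0.49361333 -0.02589276  0.23      ] (array([ 0.49278289, -0.02674153,  0.22463768]), np.float64(0.0001826220376639518))
caps small (array([ 0.31908323, -0.12069404,  0.16891263]), np.float64(0.0003859680530521723)) (array([ 0.53040133, -0.24703053,  0.16640949]), np.float64(0.0007611172619501613))
handle end [0.47517809 0.1204005  0.175     ]
handle end [ 0.60608677 -0.12975558  0.175     ]
handle end s [0.47479413 0.12676358 0.17      ]
handle end s [ 0.61174824 -0.11760889  0.17      ]
corner [0.54936134 0.17091389 0.028     ]
corner [ 0.69220621 -0.09358987  0.028     ]
corner [ 0.53243391 -0.18205013  0.028     ]
corner [0.38781168 0.08146156 0.028     ]
sugar [0.57986681 0.0299477  0.06      ]
bowl [0.69829829 0.36097705 0.065     ] jug [ 0.54550148 -0.36173918  0.098     ]
t 0.9 tcp [0.2502 0.5728 0.2453] x [0.4   0.916 0.   ] z [ 0.  0. -1.] gap 0.0855 F [-0.3  0.6  0.7] q [ 1.16  0.35  1.63 -0.    1.16 -0.  ]
```

{"method": "drive_tool", "body": {
  "steps": [
    {"wz": -0.149, "tz": -1.5},
    {"wz": -0.149, "tz": -1.5},
    {"wz": -0.149, "tz": -1.5},
    {"wz": -0.149, "tz": -1.5},
    {"wz": -0.149, "tz": -1.5},
    {"wz": -0.149, "tz": -1.5},
    {}
  ]
}}

```text
schema error: expected keys fingers, tx, ty, tz, wx, wy, wz
```

```bash
cat >> h.py <<'E'
def to(X,ang=None):
    s,M=state();print("tool shift cm",(M.T@(np.array(X)-s["eef_pos"])*100).round(2))
    a=np.arctan2(M[1,0],M[0,0]);print("yaw",round(np.degrees(a),2))
    if ang is not None: print("wz rad",round(-np.radians((ang-np.degrees(a)+180)%360-180),3))
E
python3 -c "
from h import *
to([.4928,-.0262,.33],117.6)"
```

```text
t 0.9 tcp [0.2502 0.5728 0.2453] x [0.4   0.916 0.   ] z [ 0.  0. -1.] gap 0.0855 F [-0.3  0.6  0.7] q [ 1.16  0.35  1.63 -0.    1.16 -0.  ]
tool shift cm [-45.18  46.21  -8.47]
yaw 66.41
wz rad -0.893
```

All keys are required in each row.

{"method": "drive_tool", "body": {
  "steps": [
    {"fingers": 1, "tx": 0, "ty": 0, "tz": -1.5, "wx": 0, "wy": 0, "wz": -0.149},
    {"fingers": 1, "tx": 0, "ty": 0, "tz": -1.5, "wx": 0, "wy": 0, "wz": -0.149},
    {"fingers": 1, "tx": 0, "ty": 0, "tz": -1.5, "wx": 0, "wy": 0, "wz": -0.149},
    {"fingers": 1, "tx": 0, "ty": 0, "tz": -1.5, "wx": 0, "wy": 0, "wz": -0.149},
    {"fingers": 1, "tx": 0, "ty": 0, "tz": -1.5, "wx": 0, "wy": 0, "wz": -0.149},
    {"fingers": 1, "tx": 0, "ty": 0, "tz": -1.5, "wx": 0, "wy": 0, "wz": -0.149},
    {"fingers": 1, "tx": 0, "ty": 0, "tz": 0, "wx": 0, "wy": 0, "wz": 0}
  ]
}}

```text
time_s: 1.6
eef_pos: [0.2499, 0.5723, 0.3378]
ee_rot: [1.609, 2.698, -0.003]
wrist_force: [-0.1, 0.3, -0.4]
finger_gap: 0.0852
```

```bash
python3 -c "
from h import *
to([.4928,-.0262,.33],117.6)"
```

```text
t 1.6 tcp [0.2499 0.5723 0.3378] x [-0.475  0.88  -0.001] z [-0.001 -0.002 -1.   ] gap 0.0852 F [-0.1  0.3 -0.4] q [ 1.16  0.28  1.53  0.    1.34 -0.91]
tool shift cm [-64.19  -7.09   0.86]
yaw 118.39
wz rad 0.014
```

{"method": "drive_tool", "body": {
  "steps": [
    {"fingers": 1, "tx": -4.9, "ty": -0.5, "tz": 0, "wx": 0, "wy": 0, "wz": 0.002},
    {"fingers": 1, "tx": -4.9, "ty": -0.5, "tz": 0, "wx": 0, "wy": 0, "wz": 0.002},
    {"fingers": 1, "tx": -4.9, "ty": -0.5, "tz": 0, "wx": 0, "wy": 0, "wz": 0.002},
    {"fingers": 1, "tx": -4.9, "ty": -0.5, "tz": 0, "wx": 0, "wy": 0, "wz": 0.002},
    {"fingers": 1, "tx": -4.9, "ty": -0.5, "tz": 0, "wx": 0, "wy": 0, "wz": 0.002},
    {"fingers": 1, "tx": -4.9, "ty": -0.5, "tz": 0, "wx": 0, "wy": 0, "wz": 0},
    {"fingers": 1, "tx": -4.9, "ty": -0.5, "tz": 0, "wx": 0, "wy": 0, "wz": 0},
    {"fingers": 1, "tx": -4.9, "ty": -0.5, "tz": 0, "wx": 0, "wy": 0, "wz": 0},
    {"fingers": 1, "tx": -4.9, "ty": -0.5, "tz": 0, "wx": 0, "wy": 0, "wz": 0},
    {"fingers": 1, "tx": -4.9, "ty": -0.5, "tz": 0, "wx": 0, "wy": 0, "wz": 0}
  ]
}}

```text
time_s: 2.6
eef_pos: [0.4252, 0.1071, 0.3304]
ee_rot: [-1.675, -2.657, 0.006]
wrist_force: [1.6, -0.2, -0.5]
finger_gap: 0.0853
```

```bash
python3 -c "
from h import *
to([.4928,-.0262,.33],117.6)"
```

```text
t 2.6 tcp [0.4252 0.1071 0.3304] x [-0.431  0.902 -0.001] z [-0.003 -0.003 -1.   ] gap 0.0853 F [ 1.6 -0.2 -0.5] q [ 0.24 -0.03  1.9  -0.    1.27 -1.77]
tool shift cm [-14.95   0.36   0.06]
yaw 115.53
wz rad -0.036
```

{"method": "drive_tool", "body": {
  "steps": [
    {"fingers": 1, "tx": -4.5, "ty": 0, "tz": 0, "wx": 0, "wy": 0, "wz": -0.015},
    {"fingers": 1, "tx": -4.5, "ty": 0, "tz": 0, "wx": 0, "wy": 0, "wz": -0.015},
    {"fingers": 1, "tx": -4.0, "ty": 0, "tz": 0, "wx": 0, "wy": 0, "wz": -0.01},
    {"fingers": 1, "tx": -2, "ty": 0, "tz": 0, "wx": 0, "wy": 0, "wz": 0},
    {"fingers": 1, "tx": 0, "ty": 0, "tz": 0, "wx": 0, "wy": 0, "wz": 0}
  ]
}}

```text
time_s: 3.1
eef_pos: [0.4925, -0.0392, 0.3271]
ee_rot: [-1.661, -2.665, 0.009]
wrist_force: [-0.2, -0.7, 0.4]
finger_gap: 0.0853
```

Run:
```python
from h import *
to([.4928,-.0262,.33],117.6)
s=r.get_state();p=eyes.read_camera("wrist")
b=search_frame(p,"syrup");print([(np.round(x["bbox"]),round(x["score"],2)) for x in b[:3]])
im=p["frame"][:,:,::-1].copy()
for X,c in (([.4928,-.0262,.23],(0,255,0)),([.4752,.1204,.175],(255,0,255)),([.6061,-.1298,.175],(255,0,255)),([.5406,-.0005,.175],(0,255,255))):
    u=px(p,X,s);print(X,u.round(0));cv2.circle(im,tuple(u.astype(int).tolist()),4,c,-1)
cv2.imwrite("pics/w1.png",im)
```

```text
t 3.1 tcp [ 0.4925 -0.0392  0.3271] x [-0.441  0.898 -0.002] z [-0.004 -0.004 -1.   ] gap 0.0853 F [-0.2 -0.7  0.4] q [-0.08  0.07  1.8  -0.    1.27 -2.11]
tool shift cm [ 1.16  0.6  -0.29]
yaw 116.14
wz rad -0.025
[(array([ 72., 104., 108.,  43.]), 0.92), (array([256.,   7.,  32.,  14.]), 0.56), (array([270., 225.,  34.,  32.]), 0.48)]
[0.4928, -0.0262, 0.23] [268. 197.]
[0.4752, 0.1204, 0.175] [404. 224.]
[0.6061, -0.1298, 0.175] [124. 231.]
[0.5406, -0.0005, 0.175] [267. 229.]
```

View pics/w1.png

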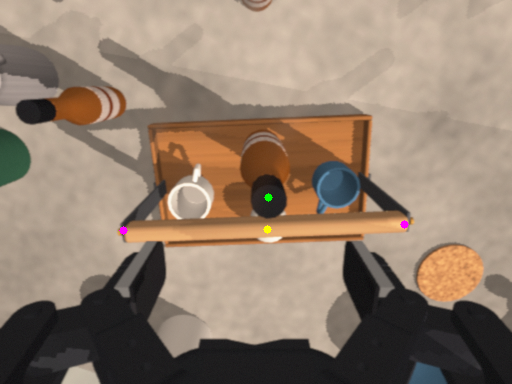

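{"method": "drive_tool", "body": {
  "steps": [
    {"fingers": 1, "tx": 1.2, "ty": 0.6, "tz": 1.0, "wx": 0, "wy": 0, "wz": -0.025},
    {"fingers": 1, "tx": 0, "ty": 0, "tz": 2, "wx": 0, "wy": 0, "wz": 0},
    {"fingers": 1, "tx": 0, "ty": 0, "tz": 1, "wx": 0, "wy": 0, "wz": 0},
    {"fingers": 1, "tx": 0, "ty": 0, "tz": 0, "wx": 0, "wy": 0, "wz": 0}
  ]
}}

```text
time_s: 3.6
eef_pos: [0.4891, -0.0171, 0.2841]
ee_rot: [-1.616, -2.689, 0.006]
wrist_force: [0.3, -0.7, 0.3]
finger_gap: 0.0855
```

Run:
```python
from h import *
to([.4928,-.0262,.195],117.6)
```

```text
t 3.6 tcp [ 0.4891 -0.0171  0.2841] x [-0.469  0.883  0.002] z [-0.006 -0.001 -1.   ] gap 0.0855 F [ 0.3 -0.7  0.3] q [-0.04  0.1   1.87 -0.    1.18 -2.1 ]
tool shift cm [-0.99 -0.04  8.91]
yaw 117.97
wz rad 0.007
```

{"method": "drive_tool", "body": {
  "steps": [
    {"fingers": 1, "tx": -0.8, "ty": 0, "tz": 1.5, "wx": 0, "wy": 0, "wz": 0},
    {"fingers": 1, "tx": 0, "ty": 0, "tz": 0.5, "wx": 0, "wy": 0, "wz": 0},
    {"fingers": 1, "tx": 0, "ty": 0, "tz": 0, "wx": 0, "wy": 0, "wz": 0},
    {"fingers": 1, "tx": 0, "ty": 0, "tz": 0, "wx": 0, "wy": 0, "wz": 0}
  ]
}}

```text
time_s: 4.0
eef_pos: [0.4926, -0.0211, 0.2649]
ee_rot: [-1.612, -2.691, 0.005]
wrist_force: [0.2, 0.2, -0.3]
finger_gap: 0.0854
```

Run:
```python
from h import *
to([.4928,-.0262,.195],117.6)
```

```text
t 4.0 tcp [ 0.4926 -0.0211  0.2649] x [-0.472  0.882  0.002] z [-0.005 -0.    -1.   ] gap 0.0854 F [ 0.2  0.2 -0.3] q [-0.05  0.13  1.88 -0.    1.14 -2.11]
tool shift cm [-0.48 -0.19  6.99]
yaw 118.15
wz rad 0.01
```

{"method": "drive_tool", "body": {
  "steps": [
    {"fingers": 1, "tx": -0.4, "ty": -0.2, "tz": 2, "wx": 0, "wy": 0, "wz": 0.01},
    {"fingers": 1, "tx": 0, "ty": 0, "tz": 2, "wx": 0, "wy": 0, "wz": 0},
    {"fingers": 1, "tx": 0, "ty": 0, "tz": 2, "wx": 0, "wy": 0, "wz": 0},
    {"fingers": 1, "tx": 0, "ty": 0, "tz": 1, "wx": 0, "wy": 0, "wz": 0},
    {"fingers": 1, "tx": 0, "ty": 0, "tz": 0, "wx": 0, "wy": 0, "wz": 0},
    {"fingers": 1, "tx": 0, "ty": 0, "tz": 0, "wx": 0, "wy": 0, "wz": 0}
  ]
}}

```text
time_s: 4.6
eef_pos: [0.4955, -0.0247, 0.1981]
ee_rot: [1.627, 2.684, 0.002]
wrist_force: [1.1, -0.1, 0.6]
finger_gap: 0.0857
```

Run:
```python
from h import *
to([.4928,-.0262,.195],117.6)
s=r.get_state();p=eyes.read_camera("wrist");cv2.imwrite("pics/w2.png",p["frame"][:,:,::-1])
```

```text
t 4.6 tcp [ 0.4955 -0.0247  0.1981] x [-0.463  0.887 -0.002] z [ 0.003 -0.    -1.   ] gap 0.0857 F [ 1.1 -0.1  0.6] q [-0.05  0.21  1.95 -0.    0.98 -2.1 ]
tool shift cm [-0.   -0.31  0.31]
yaw 117.55
wz rad -0.001
```

View pics/w2.png

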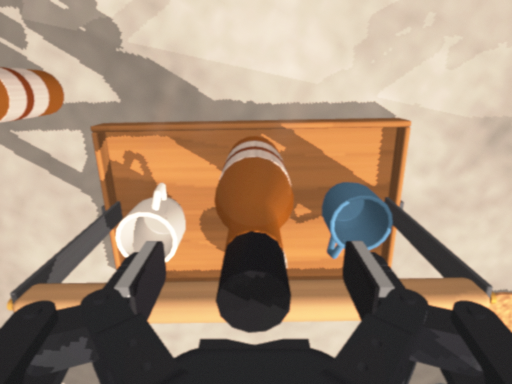

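{"method": "drive_tool", "body": {
  "steps": [
    {"fingers": 1, "tx": 0, "ty": -0.25, "tz": 0.2, "wx": 0, "wy": 0, "wz": 0},
    {"fingers": -1, "tx": 0, "ty": 0, "tz": 0, "wx": 0, "wy": 0, "wz": 0},
    {"fingers": -1, "tx": 0, "ty": 0, "tz": 0, "wx": 0, "wy": 0, "wz": 0},
    {"fingers": -1, "tx": 0, "ty": 0, "tz": 0, "wx": 0, "wy": 0, "wz": 0},
    {"fingers": -1, "tx": 0, "ty": 0, "tz": 0, "wx": 0, "wy": 0, "wz": 0},
    {"fingers": -1, "tx": 0, "ty": 0, "tz": 0, "wx": 0, "wy": 0, "wz": 0},
    {"fingers": -1, "tx": 0, "ty": 0, "tz": 0, "wx": 0, "wy": 0, "wz": 0},
    {"fingers": -1, "tx": 0, "ty": 0, "tz": 0, "wx": 0, "wy": 0, "wz": 0}
  ]
}}

```text
time_s: 5.45
eef_pos: [0.4945, -0.0258, 0.1989]
ee_rot: [1.626, 2.681, 0.006]
wrist_force: [0.3, 0.9, 1.0]
finger_gap: 0.0279
```

```bash
python3 -c "
from h import *
to([.4928,-.0262,.195],117.6)"
```

```text
t 5.45 tcp [ 0.4945 -0.0258  0.1989] x [-0.462  0.887 -0.003] z [ 0.007 -0.    -1.   ] gap 0.0279 F [0.3 0.9 1. ] q [-0.06  0.2   1.96  0.    0.98 -2.11]
tool shift cm [ 0.05 -0.17  0.39]
yaw 117.53
wz rad -0.001
```

{"method": "drive_tool", "body": {
  "steps": [
    {"fingers": -1, "tx": 0, "ty": 0, "tz": -1, "wx": 0, "wy": 0, "wz": 0},
    {"fingers": -1, "tx": 0, "ty": 0, "tz": -2, "wx": 0, "wy": 0, "wz": 0},
    {"fingers": -1, "tx": 0, "ty": 0, "tz": -2.5, "wx": 0, "wy": 0, "wz": 0},
    {"fingers": -1, "tx": 0, "ty": 0, "tz": -2.5, "wx": 0, "wy": 0, "wz": 0},
    {"fingers": -1, "tx": 0, "ty": 0, "tz": -2.5, "wx": 0, "wy": 0, "wz": 0},
    {"fingers": -1, "tx": 0, "ty": 0, "tz": -2.5, "wx": 0, "wy": 0, "wz": 0},
    {"fingers": -1, "tx": 0, "ty": 0, "tz": -2.5, "wx": 0, "wy": 0, "wz": 0},
    {"fingers": -1, "tx": 0, "ty": 0, "tz": -2.5, "wx": 0, "wy": 0, "wz": 0},
    {"fingers": -1, "tx": 0, "ty": 0, "tz": -2.5, "wx": 0, "wy": 0, "wz": 0},
    {"fingers": -1, "tx": 0, "ty": 0, "tz": -1, "wx": 0, "wy": 0, "wz": 0}
  ]
}}

```text
time_s: 6.45
eef_pos: [0.4881, -0.0263, 0.4202]
ee_rot: [-1.626, -2.682, 0.007]
wrist_force: [0.4, -0.1, -4.8]
finger_gap: 0.0277
```

Run:
```python
from h import *
to([.549,.3555,.42],117.6)
p=eyes.read_camera("wrist");cv2.imwrite("pics/w3.png",p["frame"][:,:,::-1])
```

```text
t 6.45 tcp [ 0.4881 -0.0263  0.4202] x [-0.462  0.887  0.002] z [-0.007 -0.001 -1.   ] gap 0.0277 F [ 0.4 -0.1 -4.8] q [-0.06  0.01  1.67 -0.    1.47 -2.11]
tool shift cm [31.03 23.06 -0.07]
yaw 117.55
wz rad -0.001
```

View pics/w3.png

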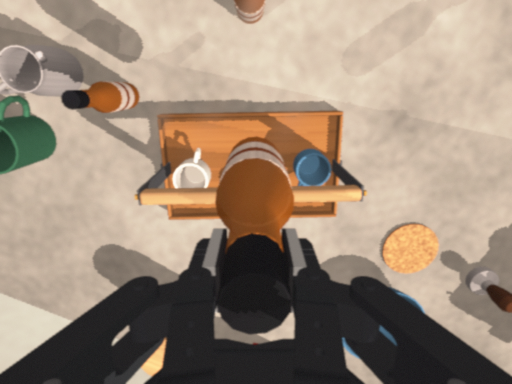

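{"method": "drive_tool", "body": {
  "steps": [
    {"fingers": -1, "tx": 1.2, "ty": 0.9, "tz": 0, "wx": 0, "wy": 0, "wz": 0},
    {"fingers": -1, "tx": 2.4, "ty": 1.8, "tz": 0, "wx": 0, "wy": 0, "wz": 0},
    {"fingers": -1, "tx": 3.3, "ty": 2.5, "tz": 0, "wx": 0, "wy": 0, "wz": 0},
    {"fingers": -1, "tx": 3.3, "ty": 2.5, "tz": 0, "wx": 0, "wy": 0, "wz": 0},
    {"fingers": -1, "tx": 3.3, "ty": 2.5, "tz": 0, "wx": 0, "wy": 0, "wz": 0},
    {"fingers": -1, "tx": 3.3, "ty": 2.5, "tz": 0, "wx": 0, "wy": 0, "wz": 0},
    {"fingers": -1, "tx": 3.3, "ty": 2.5, "tz": 0, "wx": 0, "wy": 0, "wz": 0},
    {"fingers": -1, "tx": 3.3, "ty": 2.5, "tz": 0, "wx": 0, "wy": 0, "wz": 0},
    {"fingers": -1, "tx": 2, "ty": 1.5, "tz": 0, "wx": 0, "wy": 0, "wz": 0},
    {"fingers": -1, "tx": 0, "ty": 0, "tz": 0, "wx": 0, "wy": 0, "wz": 0}
  ]
}}

```text
time_s: 7.5
eef_pos: [0.5385, 0.2974, 0.4039]
ee_rot: [-1.627, -2.671, 0.031]
wrist_force: [0.1, -0.7, -4.9]
finger_gap: 0.0278
```

```bash
cat >> h.py <<'E'
def tilt(zw):
    s=r.get_state();M=R.from_rotvec(s["ee_rot"]).as_matrix();z=np.array(zw)/np.linalg.norm(zw)
    print("level turn (tool)",(M.T@np.cross(M[:,2],z)).round(4))
E
python3 - <<'E'
from h import *
to([.549,.3555,.25],117.6); tilt([.007,0,-1])
E
```

```text
t 7.5 tcp [0.5385 0.2974 0.4039] x [-0.459  0.889  0.002] z [-0.023 -0.01  -1.   ] gap 0.0278 F [ 0.1 -0.7 -4.9] q [ 0.5   0.25  1.43  0.    1.49 -1.55]
tool shift cm [ 4.66  3.97 15.31]
yaw 117.31
wz rad -0.005
level turn (tool) [-0.0307 -0.0049 -0.    ]
```

{"method": "drive_tool", "body": {
  "steps": [
    {"fingers": -1, "tx": 2, "ty": 1.6, "tz": 0, "wx": -0.01, "wy": -0.002, "wz": 0},
    {"fingers": -1, "tx": 1.8, "ty": 1.5, "tz": 1, "wx": -0.01, "wy": -0.002, "wz": 0},
    {"fingers": -1, "tx": 0, "ty": 0, "tz": 2, "wx": -0.01, "wy": 0, "wz": 0},
    {"fingers": -1, "tx": 0, "ty": 0, "tz": 2.5, "wx": 0, "wy": 0, "wz": 0},
    {"fingers": -1, "tx": 0, "ty": 0, "tz": 2.5, "wx": 0, "wy": 0, "wz": 0},
    {"fingers": -1, "tx": 0, "ty": 0, "tz": 2.5, "wx": 0, "wy": 0, "wz": 0},
    {"fingers": -1, "tx": 0, "ty": 0, "tz": 2.5, "wx": 0, "wy": 0, "wz": 0},
    {"fingers": -1, "tx": 0, "ty": 0, "tz": 1, "wx": 0, "wy": 0, "wz": 0},
    {"fingers": -1, "tx": 0, "ty": 0, "tz": 0, "wx": 0, "wy": 0, "wz": 0},
    {"fingers": -1, "tx": 0, "ty": 0, "tz": 0, "wx": 0, "wy": 0, "wz": 0}
  ]
}}

```text
time_s: 8.5
eef_pos: [0.5452, 0.3433, 0.2445]
ee_rot: [1.633, 2.683, -0.018]
wrist_force: [-0.1, -0.6, -4.5]
finger_gap: 0.0276
```

Run:
```python
from h import *
to([.549,.3555,.195],117.6); tilt([.007,0,-1])
s=r.get_state();p=eyes.read_camera("wrist");q=eyes.read_camera("scene")
cv2.imwrite("pics/w4.png",np.hstack([p["frame"][:,:,::-1][:, :],cv2.resize(q["frame"][230:326,285:365,::-1],(320,384))])[:,32:])
```

```text
t 8.5 tcp [0.5452 0.3433 0.2445] x [-0.459  0.888 -0.007] z [-0.005 -0.01  -1.   ] gap 0.0276 F [-0.1 -0.6 -4.5] q [ 0.56  0.39  1.58 -0.01  1.18 -1.48]
tool shift cm [0.94 0.94 4.93]
yaw 117.35
wz rad -0.004
level turn (tool) [-0.0154  0.0038  0.    ]
```

View pics/w4.png

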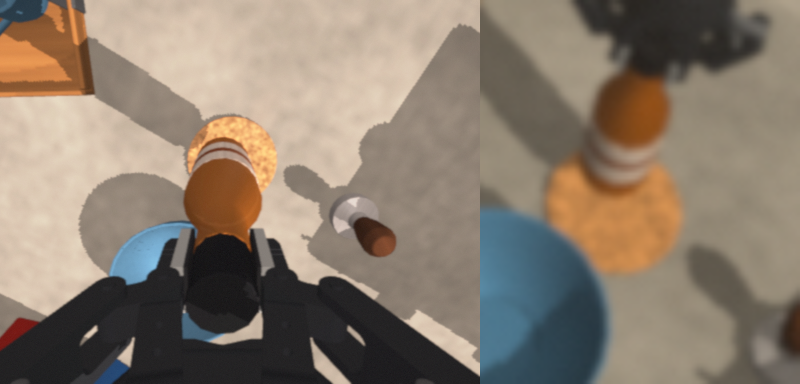

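{"method": "drive_tool", "body": {
  "steps": [
    {"fingers": -1, "tx": 0.9, "ty": 0.9, "tz": 1.5, "wx": -0.012, "wy": 0.004, "wz": 0},
    {"fingers": -1, "tx": 0, "ty": 0, "tz": 1.5, "wx": 0, "wy": 0, "wz": 0},
    {"fingers": -1, "tx": 0, "ty": 0, "tz": 0.5, "wx": 0, "wy": 0, "wz": 0},
    {"fingers": -1, "tx": 0, "ty": 0, "tz": 0, "wx": 0, "wy": 0, "wz": 0},
    {"fingers": -1, "tx": 0, "ty": 0, "tz": 0, "wx": 0, "wy": 0, "wz": 0}
  ]
}}

```text
time_s: 9.1
eef_pos: [0.5517, 0.3563, 0.2137]
ee_rot: [1.629, 2.677, 0.013]
wrist_force: [0.4, 0.1, -5.4]
finger_gap: 0.0276
```

Run:
```python
from h import *
to([.549,.3555,.195],117.6); tilt([.007,0,-1])
```

```text
t 9.1 tcp [0.5517 0.3563 0.2137] x [-0.46   0.888 -0.003] z [ 0.011  0.003 -1.   ] gap 0.0276 F [ 0.4  0.1 -5.4] q [ 0.57  0.43  1.6  -0.    1.11 -1.47]
tool shift cm [ 0.06 -0.29  1.87]
yaw 117.36
wz rad -0.004
level turn (tool) [ 0.0049 -0.0003 -0.    ]
```

{"method": "drive_tool", "body": {
  "steps": [
    {"fingers": -1, "tx": 0, "ty": -0.2, "tz": 0.6, "wx": 0.004, "wy": 0, "wz": 0},
    {"fingers": -1, "tx": 0, "ty": 0, "tz": 0.5, "wx": 0, "wy": 0, "wz": 0},
    {"fingers": -1, "tx": 0, "ty": 0, "tz": 0.4, "wx": 0, "wy": 0, "wz": 0},
    {"fingers": -1, "tx": 0, "ty": 0, "tz": 0.2, "wx": 0, "wy": 0, "wz": 0},
    {"fingers": -1, "tx": 0, "ty": 0, "tz": 0, "wx": 0, "wy": 0, "wz": 0}
  ]
}}

```text
time_s: 9.6
eef_pos: [0.5503, 0.3549, 0.1966]
ee_rot: [1.63, 2.678, 0.008]
wrist_force: [1.0, 0.5, -4.9]
finger_gap: 0.028
```

Run:
```python
from h import *
to([.549,.3555,.195],117.6); tilt([.007,0,-1])
```

```text
t 9.6 tcp [0.5503 0.3549 0.1966] x [-0.459  0.888 -0.003] z [ 0.008  0.001 -1.   ] gap 0.028 F [ 1.   0.5 -4.9] q [ 0.57  0.44  1.62 -0.    1.08 -1.47]
tool shift cm [ 0.11 -0.09  0.16]
yaw 117.34
wz rad -0.005
level turn (tool) [ 0.0018 -0.0003 -0.    ]
```

{"method": "drive_tool", "body": {
  "steps": [
    {"fingers": -1, "tx": 0, "ty": 0, "tz": 0.15, "wx": 0, "wy": 0, "wz": 0},
    {"fingers": -1, "tx": 0, "ty": 0, "tz": 0.1, "wx": 0, "wy": 0, "wz": 0},
    {"fingers": -1, "tx": 0, "ty": 0, "tz": 0, "wx": 0, "wy": 0, "wz": 0}
  ]
}}

```text
time_s: 9.9
eef_pos: [0.5511, 0.3554, 0.1952]
ee_rot: [1.63, 2.677, 0.011]
wrist_force: [-0.3, -0.1, -4.8]
finger_gap: 0.0275
```

{"method": "drive_tool", "body": {
  "steps": [
    {"fingers": -1, "tx": 0, "ty": 0, "tz": 0.15, "wx": 0, "wy": 0, "wz": 0},
    {"fingers": -1, "tx": 0, "ty": 0, "tz": 0.15, "wx": 0, "wy": 0, "wz": 0},
    {"fingers": -1, "tx": 0, "ty": 0, "tz": 0, "wx": 0, "wy": 0, "wz": 0}
  ]
}}

```text
time_s: 10.2
eef_pos: [0.5525, 0.3563, 0.1953]
ee_rot: [1.628, 2.675, 0.018]
wrist_force: [0.1, -0.1, -4.6]
finger_gap: 0.0277
```

{"method": "drive_tool", "body": {
  "steps": [
    {"fingers": -1, "tx": 0, "ty": -0.2, "tz": 0.3, "wx": 0.008, "wy": 0, "wz": 0},
    {"fingers": -1, "tx": 0, "ty": 0, "tz": 0.3, "wx": 0, "wy": 0, "wz": 0}
  ]
}}

```text
time_s: 10.4
eef_pos: [0.5545, 0.3575, 0.1949]
ee_rot: [1.628, 2.675, 0.021]
wrist_force: [-3.2, -2.9, 22.6]
finger_gap: 0.0274
```

Run:
```python
from h import *
to([.549,.3555,.194],117.6); tilt([.007,0,-1])
```

```text
t 10.4 tcp [0.5545 0.3575 0.1949] x [-0.46   0.888 -0.002] z [ 0.016  0.006 -1.   ] gap 0.0274 F [-3.2 -2.9 22.6] q [ 0.57  0.45  1.61 -0.    1.07 -1.47]
tool shift cm [ 0.08 -0.59  0.08]
yaw 117.36
wz rad -0.004
level turn (tool) [ 0.0111 -0.0012 -0.    ]
```

{"method": "drive_tool", "body": {
  "steps": [
    {"fingers": -1, "tx": 0, "ty": -0.2, "tz": -0.1, "wx": 0.012, "wy": 0, "wz": 0},
    {"fingers": -1, "tx": 0, "ty": 0, "tz": 0, "wx": 0, "wy": 0, "wz": 0}
  ]
}}

```text
time_s: 10.6
eef_pos: [0.5531, 0.3568, 0.1966]
ee_rot: [1.631, 2.68, 0.007]
wrist_force: [-0.2, -1.3, -4.0]
finger_gap: 0.0274
```

Run:
```python
from h import *
to([.549,.3555,.194],117.6); tilt([.007,0,-1])
```

```text
t 10.6 tcp [0.5531 0.3568 0.1966] x [-0.459  0.888 -0.002] z [ 0.006  0.001 -1.   ] gap 0.0274 F [-0.2 -1.3 -4. ] q [ 0.57  0.45  1.61 -0.    1.08 -1.48]
tool shift cm [ 0.07 -0.42  0.25]
yaw 117.35
wz rad -0.004
level turn (tool) [ 0.     -0.0014  0.    ]
```

{"method": "drive_tool", "body": {
  "steps": [
    {"fingers": -1, "tx": 0, "ty": 0, "tz": 0.3, "wx": 0.003, "wy": 0, "wz": 0},
    {"fingers": -1, "tx": 0, "ty": 0, "tz": 0.1, "wx": 0.003, "wy": 0, "wz": 0}
  ]
}}

```text
time_s: 10.8
eef_pos: [0.5544, 0.3576, 0.1951]
ee_rot: [1.631, 2.681, 0.004]
wrist_force: [-2.4, -2.3, 7.8]
finger_gap: 0.0278
```

Run:
```python
from h import *
state(); tilt([.007,0,-1])
```

```text
t 10.8 tcp [0.5544 0.3576 0.1951] x [-0.46   0.888 -0.002] z [ 0.004  0.    -1.   ] gap 0.0278 F [-2.4 -2.3  7.8] q [ 0.57  0.45  1.6  -0.    1.08 -1.48]
level turn (tool) [-0.0025 -0.0016 -0.    ]
```

{"method": "drive_tool", "body": {
  "steps": [
    {"fingers": 1, "tx": 0, "ty": 0, "tz": 0, "wx": 0, "wy": 0, "wz": 0},
    {"fingers": 1, "tx": 0, "ty": 0, "tz": 0, "wx": 0, "wy": 0, "wz": 0},
    {"fingers": 1, "tx": 0, "ty": 0, "tz": 0, "wx": 0, "wy": 0, "wz": 0},
    {"fingers": 1, "tx": 0, "ty": 0, "tz": 0, "wx": 0, "wy": 0, "wz": 0},
    {"fingers": 1, "tx": 0, "ty": 0, "tz": -1, "wx": 0, "wy": 0, "wz": 0},
    {"fingers": 1, "tx": 0, "ty": 0, "tz": -2, "wx": 0, "wy": 0, "wz": 0},
    {"fingers": 1, "tx": 0, "ty": 0, "tz": -3, "wx": 0, "wy": 0, "wz": 0},
    {"fingers": 1, "tx": 0, "ty": 0, "tz": -3, "wx": 0, "wy": 0, "wz": 0}
  ]
}}

```text
time_s: 11.6
eef_pos: [0.5518, 0.3563, 0.2832]
ee_rot: [-1.633, -2.683, 0.01]
wrist_force: [0.3, 0.6, 0.4]
finger_gap: 0.0851
```

Run:
```python
from h import *
to([.541,0,.30],27.6)
p=eyes.read_camera("top");q=eyes.read_camera("scene")
cv2.imwrite("pics/p5.png",np.hstack([cv2.resize(p["frame"][140:260,100:320,::-1],None,fx=2,fy=2,interpolation=2),cv2.resize(q["frame"][200:320,280:380,::-1],None,fx=2,fy=2,interpolation=2)]))
```

```text
t 11.6 tcp [0.5518 0.3563 0.2832] x [-0.46   0.888 -0.002] z [-0.004 -0.005 -1.   ] gap 0.0851 F [0.3 0.6 0.4] q [ 0.57  0.37  1.52 -0.    1.26 -1.48]
tool shift cm [-31.15 -17.34  -1.51]
yaw 117.36
wz rad 1.567
```

View pics/p5.png

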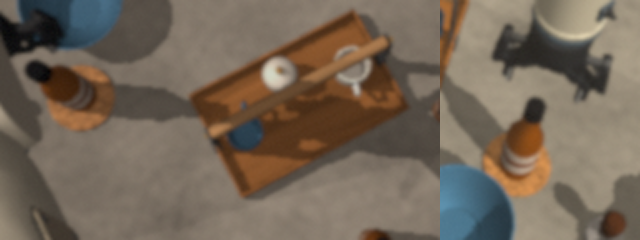

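{"method": "drive_tool", "body": {
  "steps": [
    {"fingers": 1, "tx": -1, "ty": -0.6, "tz": -2, "wx": 0, "wy": 0, "wz": 0},
    {"fingers": 1, "tx": -3.5, "ty": -2, "tz": -1, "wx": 0, "wy": 0, "wz": 0},
    {"fingers": 1, "tx": -4, "ty": -2.2, "tz": 0, "wx": 0, "wy": 0, "wz": 0},
    {"fingers": 1, "tx": -4, "ty": -2.2, "tz": 0, "wx": 0, "wy": 0, "wz": 0},
    {"fingers": 1, "tx": -4, "ty": -2.2, "tz": 0, "wx": 0, "wy": 0, "wz": 0},
    {"fingers": 1, "tx": -4, "ty": -2.2, "tz": 0, "wx": 0, "wy": 0, "wz": 0},
    {"fingers": 1, "tx": -4, "ty": -2.2, "tz": 0, "wx": 0, "wy": 0, "wz": 0},
    {"fingers": 1, "tx": -4, "ty": -2.2, "tz": 0, "wx": 0, "wy": 0, "wz": 0},
    {"fingers": 1, "tx": -1, "ty": -0.5, "tz": 0, "wx": 0, "wy": 0, "wz": 0},
    {"fingers": 1, "tx": 0, "ty": 0, "tz": 0, "wx": 0, "wy": 0, "wz": 0}
  ]
}}

```text
time_s: 12.7
eef_pos: [0.5437, 0.0103, 0.3205]
ee_rot: [1.626, 2.681, 0.008]
wrist_force: [-0.5, 0.7, -0.2]
finger_gap: 0.0855
```

{"method": "drive_tool", "body": {
  "steps": [
    {"fingers": 1, "tx": 0, "ty": 0, "tz": 0, "wx": 0, "wy": 0, "wz": 0.148},
    {"fingers": 1, "tx": 0, "ty": 0, "tz": 0, "wx": 0, "wy": 0, "wz": 0.148},
    {"fingers": 1, "tx": 0, "ty": 0, "tz": 0, "wx": 0, "wy": 0, "wz": 0.148},
    {"fingers": 1, "tx": 0, "ty": 0, "tz": 0, "wx": 0, "wy": 0, "wz": 0.148},
    {"fingers": 1, "tx": 0, "ty": 0, "tz": 0, "wx": 0, "wy": 0, "wz": 0.148},
    {"fingers": 1, "tx": 0, "ty": 0, "tz": 0, "wx": 0, "wy": 0, "wz": 0.148},
    {"fingers": 1, "tx": 0, "ty": 0, "tz": 0, "wx": 0, "wy": 0, "wz": 0.148},
    {"fingers": 1, "tx": 0, "ty": 0, "tz": 0, "wx": 0, "wy": 0, "wz": 0.148},
    {"fingers": 1, "tx": 0, "ty": 0, "tz": 0, "wx": 0, "wy": 0, "wz": 0.148},
    {"fingers": 1, "tx": 0, "ty": 0, "tz": 0, "wx": 0, "wy": 0, "wz": 0.148}
  ]
}}

```text
time_s: 13.7
eef_pos: [0.5442, 0.0254, 0.32]
ee_rot: [-3.019, -0.851, -0.012]
wrist_force: [0.3, 0.3, 0.4]
finger_gap: 0.0856
```

Run:
```python
from h import *
to([.541,0,.30],27.6); tilt([0,0,-1])
```

```text
t 13.7 tcp [0.5442 0.0254 0.32  ] x [0.853 0.522 0.009] z [ 0.006  0.007 -1.   ] gap 0.0856 F [0.3 0.3 0.4] q [ 0.04  0.16  1.72  0.01  1.25 -0.51]
tool shift cm [-1.62  2.    1.98]
yaw 31.49
wz rad 0.068
level turn (tool) [-0.0026 -0.0089 -0.    ]
```

{"method": "drive_tool", "body": {
  "steps": [
    {"fingers": 1, "tx": -0.8, "ty": 1, "tz": 1, "wx": -0.002, "wy": -0.008, "wz": 0.06},
    {"fingers": 1, "tx": -0.6, "ty": 0.8, "tz": 0.7, "wx": 0, "wy": 0, "wz": 0},
    {"fingers": 1, "tx": 0, "ty": 0, "tz": 0, "wx": 0, "wy": 0, "wz": 0},
    {"fingers": 1, "tx": 0, "ty": 0, "tz": 0, "wx": 0, "wy": 0, "wz": 0}
  ]
}}

```text
time_s: 14.1
eef_pos: [0.5414, 0.0076, 0.3024]
ee_rot: [-3.044, -0.763, -0.002]
wrist_force: [0.6, 0.0, -0.3]
finger_gap: 0.0854
```

Run:
```python
from h import *
to([.541,0,.16],27.6); tilt([0,0,-1])
s=r.get_state();p=eyes.read_camera("wrist");im=p["frame"][:,:,::-1].copy()
for X,c in (([.4752,.1204,.175],(255,0,255)),([.6061,-.1298,.175],(255,0,255)),([.5406,-.0005,.175],(0,255,255))):
    u=px(p,X,s);print(u.round(0));cv2.circle(im,tuple(u.astype(int).tolist()),3,c,-1)
cv2.imwrite("pics/w6.png",im)
```

```text
t 14.1 tcp [0.5414 0.0076 0.3024] x [0.882 0.472 0.002] z [ 0.     0.003 -1.   ] gap 0.0854 F [ 0.6  0.  -0.3] q [ 0.01  0.17  1.75  0.    1.22 -0.48]
tool shift cm [-0.42  0.69 14.24]
yaw 28.13
wz rad 0.009
level turn (tool) [-0.0027 -0.0018  0.    ]
[246.  11.]
[246. 321.]
[248. 187.]
```

View pics/w6.png

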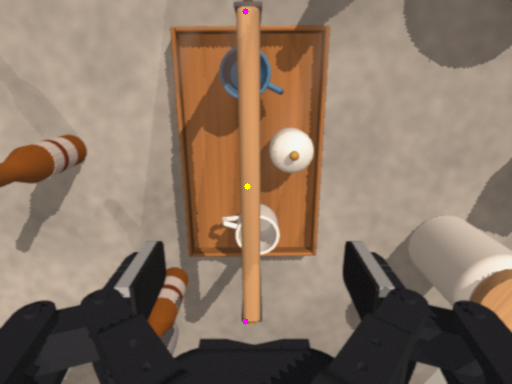

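Run:
```python
from h import *
s=r.get_state();p=eyes.read_camera("wrist")
a=at(p,(248,6),.175,s);b=at(p,(251.5,322),.175,s)
m=(a+b)/2;d=a-b;print(a,b,m,np.linalg.norm(d),np.degrees(np.arctan2(d[1],d[0]))-90)
to([m[0],m[1],.16],np.degrees(np.arctan2(d[1],d[0]))-90)
for l in ("tray_grip","sugar_pot"): print([np.round(x["bbox"]) for x in search_frame(p,l)[:1]])
```

```text
[0.47488921 0.1242353  0.175     ] [ 0.61203167 -0.12796203  0.175     ] [ 0.54346044 -0.00186336  0.175     ] 0.28707411308119163 28.536917771986964
t 14.2 tcp [0.5415 0.0075 0.3026] x [0.882 0.471 0.002] z [ 0.001  0.003 -1.   ] gap 0.0855 F [ 0.4  0.3 -0.2] q [ 0.01  0.17  1.75  0.    1.22 -0.48]
tool shift cm [-0.3   0.95 14.25]
yaw 28.11
wz rad -0.008
[array([252., 164., 160., 321.])]
[array([292., 153.,  41.,  45.])]
```

{"method": "drive_tool", "body": {
  "steps": [
    {"fingers": 1, "tx": -0.2, "ty": 0.8, "tz": 1.5, "wx": -0.002, "wy": -0.002, "wz": -0.008},
    {"fingers": 1, "tx": 0, "ty": 0, "tz": 2.5, "wx": 0, "wy": 0, "wz": 0},
    {"fingers": 1, "tx": 0, "ty": 0, "tz": 2.5, "wx": 0, "wy": 0, "wz": 0},
    {"fingers": 1, "tx": 0, "ty": 0, "tz": 1, "wx": 0, "wy": 0, "wz": 0},
    {"fingers": 1, "tx": 0, "ty": 0, "tz": 0, "wx": 0, "wy": 0, "wz": 0},
    {"fingers": 1, "tx": 0, "ty": 0, "tz": 0, "wx": 0, "wy": 0, "wz": 0}
  ]
}}

```text
time_s: 14.9
eef_pos: [0.5446, -0.0025, 0.2237]
ee_rot: [3.042, 0.779, 0.003]
wrist_force: [-0.3, 0.3, 0.0]
finger_gap: 0.0856
```

Run:
```python
from h import *
to([.5435,-.0019,.158],28.5); tilt([0,0,-1])
p=eyes.read_camera("wrist");cv2.imwrite("pics/w7.png",p["frame"][:,:,::-1])
```

```text
t 14.9 tcp [ 0.5446 -0.0025  0.2237] x [0.877 0.481 0.001] z [ 0.002 -0.001 -1.   ] gap 0.0856 F [-0.3  0.3  0. ] q [-0.01  0.25  1.83 -0.    1.06 -0.51]
tool shift cm [-0.08 -0.12  6.57]
yaw 28.74
wz rad 0.004
level turn (tool) [ 0.0017 -0.0014 -0.    ]
```

View pics/w7.png

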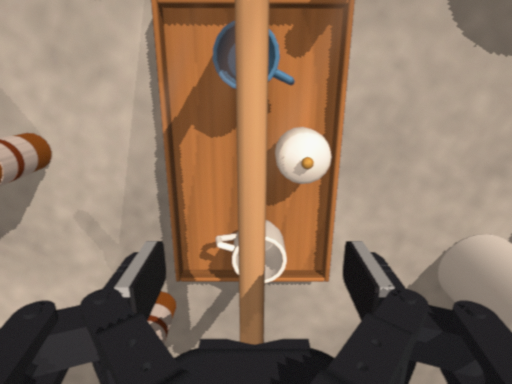

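{"method": "drive_tool", "body": {
  "steps": [
    {"fingers": 1, "tx": -0.2, "ty": -0.1, "tz": 2, "wx": 0, "wy": 0, "wz": 0.004},
    {"fingers": 1, "tx": 0, "ty": 0, "tz": 2, "wx": 0, "wy": 0, "wz": 0},
    {"fingers": 1, "tx": 0, "ty": 0, "tz": 1.5, "wx": 0, "wy": 0, "wz": 0},
    {"fingers": 1, "tx": 0, "ty": 0, "tz": 0.8, "wx": 0, "wy": 0, "wz": 0},
    {"fingers": 1, "tx": 0, "ty": 0, "tz": 0, "wx": 0, "wy": 0, "wz": 0},
    {"fingers": 1, "tx": 0, "ty": 0, "tz": 0, "wx": 0, "wy": 0, "wz": 0}
  ]
}}

```text
time_s: 15.55
eef_pos: [0.5478, -0.0029, 0.1658]
ee_rot: [3.04, 0.773, 0.021]
wrist_force: [0.3, 0.3, 0.1]
finger_gap: 0.0854
```

Run:
```python
from h import *
to([.5435,-.0019,.158],28.5); tilt([0,0,-1])
```

```text
t 15.55 tcp [ 0.5478 -0.0029  0.1658] x [0.878 0.478 0.012] z [ 0.014 -0.001 -1.   ] gap 0.0854 F [0.3 0.3 0.1] q [-0.01  0.32  1.88 -0.    0.93 -0.5 ]
tool shift cm [-0.34 -0.29  0.77]
yaw 28.54
wz rad 0.001
level turn (tool) [ 0.0077 -0.012  -0.    ]
```

{"method": "drive_tool", "body": {
  "steps": [
    {"fingers": 1, "tx": -0.35, "ty": -0.25, "tz": 0.7, "wx": 0.008, "wy": -0.012, "wz": 0},
    {"fingers": 1, "tx": 0, "ty": 0, "tz": 0, "wx": 0, "wy": 0, "wz": 0},
    {"fingers": 1, "tx": 0, "ty": 0, "tz": 0, "wx": 0, "wy": 0, "wz": 0}
  ]
}}

```text
time_s: 15.85
eef_pos: [0.5445, -0.0023, 0.1602]
ee_rot: [3.045, 0.774, 0.003]
wrist_force: [-0.0, 0.3, -0.1]
finger_gap: 0.085
```

Run:
```python
from h import *
to([.5435,-.0019,.158],28.5); tilt([0,0,-1])
```

```text
t 15.85 tcp [ 0.5445 -0.0023  0.1602] x [0.878 0.478 0.002] z [ 0.002  0.    -1.   ] gap 0.085 F [-0.   0.3 -0.1] q [-0.01  0.33  1.88  0.    0.93 -0.51]
tool shift cm [-0.07 -0.08  0.22]
yaw 28.54
wz rad 0.001
level turn (tool) [ 0.0005 -0.0017  0.    ]
```

{"method": "drive_tool", "body": {
  "steps": [
    {"fingers": -1, "tx": 0, "ty": 0, "tz": 0, "wx": 0, "wy": -0.001, "wz": 0},
    {"fingers": -1, "tx": 0, "ty": 0, "tz": 0, "wx": 0, "wy": 0, "wz": 0},
    {"fingers": -1, "tx": 0, "ty": 0, "tz": 0, "wx": 0, "wy": 0, "wz": 0},
    {"fingers": -1, "tx": 0, "ty": 0, "tz": 0, "wx": 0, "wy": 0, "wz": 0},
    {"fingers": -1, "tx": 0, "ty": 0, "tz": 0, "wx": 0, "wy": 0, "wz": 0},
    {"fingers": -1, "tx": 0, "ty": 0, "tz": 0, "wx": 0, "wy": 0, "wz": 0},
    {"fingers": -1, "tx": 0, "ty": 0, "tz": 0, "wx": 0, "wy": 0, "wz": 0},
    {"fingers": -1, "tx": 0, "ty": 0, "tz": 0, "wx": 0, "wy": 0, "wz": 0}
  ]
}}

```text
time_s: 16.65
eef_pos: [0.5438, -0.0026, 0.1604]
ee_rot: [3.044, 0.774, -0.0]
wrist_force: [-1.8, -0.8, 0.2]
finger_gap: 0.0173
```

Run:
```python
from h import *
s,_=state(); tilt([0,0,-1]); print(s["moment"].round(2))
```

```text
t 16.65 tcp [ 0.5438 -0.0026  0.1604] x [ 0.878  0.478 -0.   ] z [-0.    -0.001 -1.   ] gap 0.0173 F [-1.8 -0.8  0.2] q [-0.01  0.33  1.88 -0.    0.93 -0.5 ]
level turn (tool) [ 0.0005  0.0004 -0.    ]
[ 0.01 -0.2   0.  ]
```

Lift a little first, then check tilt.

{"method": "drive_tool", "body": {
  "steps": [
    {"fingers": -1, "tx": 0, "ty": 0, "tz": -0.5, "wx": 0, "wy": 0, "wz": 0},
    {"fingers": -1, "tx": 0, "ty": 0, "tz": -0.6, "wx": 0, "wy": 0, "wz": 0},
    {"fingers": -1, "tx": 0, "ty": 0, "tz": -0.6, "wx": 0, "wy": 0, "wz": 0},
    {"fingers": -1, "tx": 0, "ty": 0, "tz": -0.3, "wx": 0, "wy": 0, "wz": 0},
    {"fingers": -1, "tx": 0, "ty": 0, "tz": 0, "wx": 0, "wy": 0, "wz": 0}
  ]
}}

```text
time_s: 17.15
eef_pos: [0.542, -0.0023, 0.18]
ee_rot: [-3.044, -0.774, 0.008]
wrist_force: [-0.1, 0.4, -7.7]
finger_gap: 0.0172
```

Run:
```python
from h import *
s,_=state(); tilt([0,0,-1]); print(s["moment"].round(2))
p=eyes.read_camera("wrist");q=eyes.read_camera("scene")
cv2.imwrite("pics/p8.png",np.hstack([p["frame"][:,:,::-1][:,100:400],cv2.resize(q["frame"][150:278,180:330,::-1],(450,384),interpolation=2)]))
```

```text
t 17.15 tcp [ 0.542  -0.0023  0.18  ] x [ 0.878  0.478 -0.004] z [-0.005 -0.    -1.   ] gap 0.0172 F [-0.1  0.4 -7.7] q [-0.01  0.3   1.87 -0.    0.97 -0.5 ]
level turn (tool) [-0.0021  0.0044 -0.    ]
[-0.07 -0.05 -0.08]
```

View pics/p8.png

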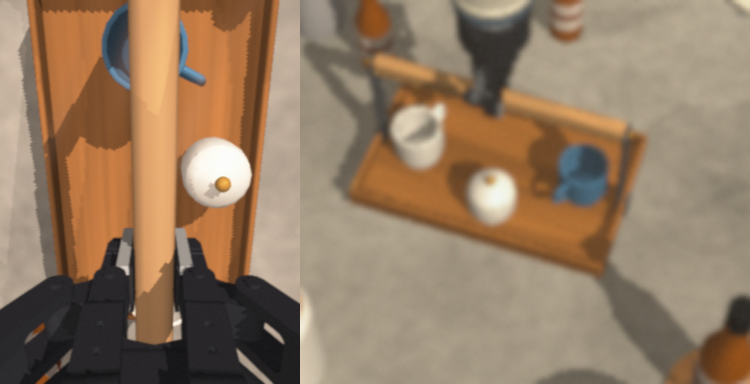

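{"method": "drive_tool", "body": {
  "steps": [
    {"fingers": -1, "tx": 0, "ty": 0, "tz": -0.8, "wx": -0.002, "wy": 0.004, "wz": 0},
    {"fingers": -1, "tx": 0, "ty": 0, "tz": -1.4, "wx": -0.001, "wy": 0.002, "wz": 0},
    {"fingers": -1, "tx": 0, "ty": 0, "tz": -1.5, "wx": -0.001, "wy": 0.001, "wz": 0},
    {"fingers": -1, "tx": 0, "ty": 0, "tz": -1.5, "wx": 0, "wy": 0.001, "wz": 0},
    {"fingers": -1, "tx": 0, "ty": 0, "tz": -1, "wx": 0, "wy": 0.001, "wz": 0},
    {"fingers": -1, "tx": 0, "ty": 0, "tz": -0.4, "wx": 0, "wy": 0, "wz": 0},
    {"fingers": -1, "tx": 0, "ty": 0, "tz": 0, "wx": 0, "wy": 0, "wz": 0}
  ]
}}

```text
time_s: 17.95
eef_pos: [0.5414, -0.0023, 0.2519]
ee_rot: [3.044, 0.774, 0.01]
wrist_force: [0.1, 0.6, -8.4]
finger_gap: 0.0172
```

Run:
```python
from h import *
s,_=state(); tilt([0,0,-1]); print(s["moment"].round(2))
```

```text
t 17.95 tcp [ 0.5414 -0.0023  0.2519] x [0.878 0.478 0.006] z [ 0.006  0.001 -1.   ] gap 0.0172 F [ 0.1  0.6 -8.4] q [-0.01  0.21  1.81  0.    1.11 -0.51]
level turn (tool) [ 0.0024 -0.0056  0.    ]
[-0.07  0.01  0.03]
```

{"method": "drive_tool", "body": {
  "steps": [
    {"fingers": -1, "tx": 0, "ty": 0, "tz": -0.8, "wx": 0.002, "wy": -0.003, "wz": 0},
    {"fingers": -1, "tx": 0, "ty": 0, "tz": -1.4, "wx": 0, "wy": 0, "wz": 0},
    {"fingers": -1, "tx": 0, "ty": 0, "tz": -1.4, "wx": 0, "wy": 0, "wz": 0},
    {"fingers": -1, "tx": 0, "ty": 0, "tz": -1, "wx": 0, "wy": 0, "wz": 0},
    {"fingers": -1, "tx": 0, "ty": 0, "tz": -0.4, "wx": 0, "wy": 0, "wz": 0},
    {"fingers": -1, "tx": 0, "ty": 0, "tz": 0, "wx": 0, "wy": 0, "wz": 0},
    {"fingers": -1, "tx": 0, "ty": 0, "tz": 0, "wx": 0, "wy": 0, "wz": 0}
  ]
}}

```text
time_s: 18.65
eef_pos: [0.5403, -0.0024, 0.3047]
ee_rot: [-3.043, -0.774, 0.001]
wrist_force: [0.2, -0.0, -7.3]
finger_gap: 0.0172
```

Run:
```python
from h import *
s,_=state(); tilt([0,0,-1]); print(s["moment"].round(2))
t=eyes.read_camera("top");q=eyes.read_camera("scene")
cv2.imwrite("pics/p9.png",np.hstack([cv2.resize(t["frame"][120:280,110:310,::-1],(480,384),interpolation=2),cv2.resize(q["frame"][150:310,200:345,::-1],(318,351),interpolation=2)[:384].copy() if 0 else cv2.resize(q["frame"][130:314,190:343,::-1],(319,384),interpolation=2)]))
```

```text
t 18.65 tcp [ 0.5403 -0.0024  0.3047] x [ 0.878  0.478 -0.   ] z [-0.001  0.001 -1.   ] gap 0.0172 F [ 0.2 -0.  -7.3] q [-0.01  0.17  1.75  0.    1.23 -0.51]
level turn (tool) [-0.0013  0.0004  0.    ]
[-0.03  0.11  0.01]
```

View pics/p9.png

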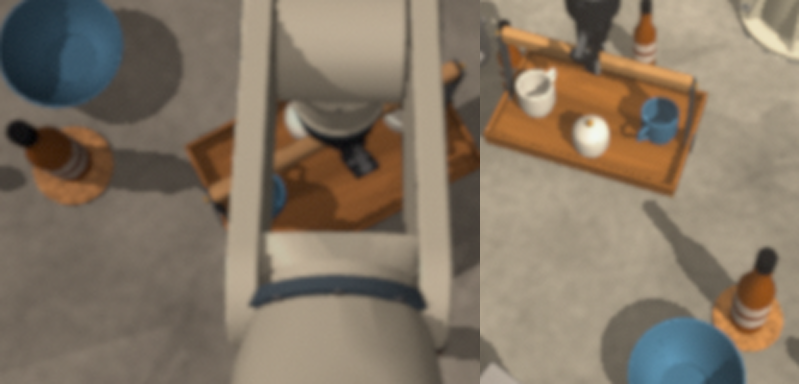

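Run:
```python
from h import *
q=eyes.read_camera("scene");s,M=state();tilt([0,0,-1])
y=M[:,1];m=s["eef_pos"].copy();m[2]+=.003
k=319/153
for e in (-.145,.145):
    u=px(q,m+e*y);print(((u-[190,130])*k).round(0))
im=cv2.resize(q["frame"][130:230,190:343,::-1],(765,500),interpolation=2)
for e in (-.145,.145):
    for h in (-.012,.012):
        u=(px(q,m+e*y+[0,0,h])-[190,130])*5;cv2.circle(im,tuple(u.astype(int).tolist()),3,(0,255,0),-1)
cv2.imwrite("pics/p10.png",im)
```

```text
t 18.8 tcp [ 0.5401 -0.0024  0.3043] x [ 0.878  0.478 -0.001] z [-0.002  0.001 -1.   ] gap 0.0169 F [-0.1  0.3 -7.9] q [-0.01  0.17  1.75  0.    1.23 -0.51]
level turn (tool) [-0.0017  0.0011  0.    ]
[211.  83.]
[22. 32.]
```

View pics/p10.png

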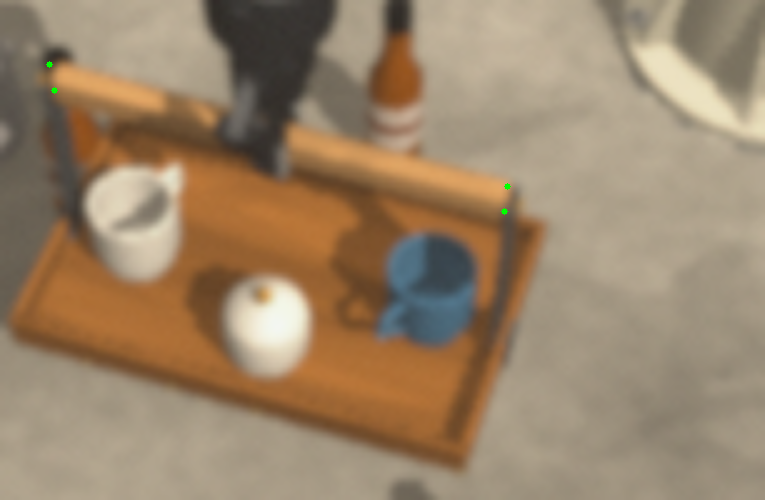

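The overlaid level handle ends coincide with the bar ends, at about (52,77) and (506,199). The tray is level, with both cups and the pot standing on it.

```bash
python3 -c "
from h import *
print(workorder.finish_job())"
```

```text
the job is handed in; nothing more can be done
None
```

The job is done and handed in at about 19 s of the 58 s allowed.

- **Bottle:** I gripped the large syrup bottle by its cap, lifted it over the handle and stood it on the coaster. It was released upright about 6 mm from the coaster's centre, where about 27 mm is allowed. On the first touch it was briefly pressed down with about 27 N. I backed off, levelled it and set it down again more gently before letting go.
- **Tray:** I gripped the handle within a few millimetres of its middle and lifted it straight up. The tray's underside is about 14 cm above the counter.
- **Last checks:**
  - Tool tilt was about 0.002 rad, and stayed within about 0.006 rad at every stop during the lift.
  - Both ends of the handle matched a level bar drawn on the camera picture.
  - The load was about 8 N with almost no turning moment.
  - Both cups and the sugar pot were standing on the tray, and the bottle was upright on the coaster.

No check failed. The only disagreement was about 4 mm sideways between the overhead and wrist cameras' handle positions; I used the wrist camera's.

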